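# Feed a tuning fork carrier through the sound tunnel flap

## Robot

A 6-joint arm with a two-finger parallel gripper is mounted at the origin on the work surface. World frame = base frame: x ahead of the robot, y to its left, z up, the work surface at z = 0. Lengths are in m, angles in rad, forces in N, time in s.
With the tool pointing down it reaches from about 0.3 to 0.775 m from the base axis. Payload 14.6 kg.
Tool frame: the origin (TCP) lies on the mounting face of the last link; the fingertips stand 199 mm ahead of it and the grasp point (between the pads) lies 180 mm ahead of it; z points along the fingers, y is the line along which they close (so a half turn about z gives the same grasp; the last joint's range is limited). The gripper opens to 94 mm and grips with 3 to 60 N. Pads are 16 mm wide; open, the fingers measure 119 mm over their backs; the gripper's body (75 mm by 177 mm) begins 78 mm behind the grasp point.
Start: joints at [-1.34, 0.3, 1.521, -0, 1.321, -0.067], TCP at [0.161, -0.526, 0.405] pointing down, gripper open.
Joint ranges: [-3.03, 3.03], [-0.79, 2.21], [0.23, 2.52], [-1.04, 4.18], [0, 3.07], [-2.55, 2.55]. Speed limits (rad/s): [2.22, 2.22, 2.57, 3.14, 3.14, 3.14].

## Interface

Orientations are given as [roll, pitch, yaw] about the fixed x, y, z axes, in that order (R = Rz(yaw) Ry(pitch) Rx(roll)).
In Python, from station import get_obs, camera, hand_in gives the robot as it stands.
- The arm moves only by the tool apply_moves, never from a script. Its argument "increments" is a list of rows, each an object of numbers: "tx", "ty", "tz": the shift along the tool's x, y, z as a fraction of full scale; "ax", "ay", "az": the turn, a rotation vector about the tool's x, y, z as a fraction of full scale. In form: [{"tx": .., "ty": .., "tz": .., "ax": .., "ay": .., "az": ..}, ...]. A call has 1 to 12 rows; each row shifts and turns the commanded pose from where the row before left it, along the tool's axes as they then stand; what a row does not reach is not made up. Full scale, the value 1, is 30 mm for a shift and 5 degrees for a turn. A row lasts 1/8 s, in which the tool goes at most 62.5 mm and 10.7 degrees, less where a joint would pass 70% of its speed; a pose out of reach is approached as far as the arm can. A call with a number of a shift or a turn outside -1 to 1 is refused whole. A call with a gripper value outside its range is refused whole. "jaw" is the closure, from 0 (fully open) to 1 (shut), set as the call begins (left out, the last holds). The fingers move at their own pace and stop on an object; "force" is the grip in N (left out, the last holds). Time passes only in rows, so rows that do not move let the fingers close. It gives the time, the measured TCP pose, the force, the opening and the grip force at its end, in the units of the state.
- get_obs(): the state, without advancing time (a new reading comes with each control period).
- camera(name): name is "side" or "top" or "wrist"; returns a dict with "pixels" (480x640x3 uint8, red, green, blue), "camera_matrix" (3x3 intrinsics, pixels), "R" (3x3) and "t" (3): a world point X has camera coordinates R X + t; the wrist camera has in their place "T_tool_cam" (4x4, takes a point from camera to tool coordinates, whose origin is the TCP and whose axes are the flange's). Camera axes: x right, y down, z forward; pixel columns grow to the right and rows downward; lengths in m; the calibration is good to about 2 mm. A picture is of the moment at which its call begins: read the wrist's pose just before it. There is no depth.
- hand_in(): hands the job in; it is judged then, once.
The state is a dict: "time_s": time; "qpos": joint angles; "joint_vel": joint speeds; "tau": joint torques, N m; "ee_pos": TCP position; "eef_rot": TCP orientation; "force": force on the tool from outside, world axes, zero at the start; "moment": the same for the moment, N m; "grip_width": finger opening in m; "grip_force": force on a finger pad.
Only numpy, scipy, OpenCV 4.12 (cv2) and the standard library are available. Lean on these libraries where they do the work, as an engineer would, in place of code of your own. Each camera call takes 0.05 s, during which the arm holds its last target. There are 200 camera calls.

## Task

With the fingertips, push the felt-lined plywood carrier that holds the steel tuning fork along its lane, nose first through the hanging flap, until the whole carrier is inside the sound tunnel and clear of the flap; then draw the fingers back out so that the flap swings shut behind it. Push steadily on the carrier's tail without shoving it into a run, do not lift or tip the carrier, and do not touch the fork. Leave the other carrier (with the copper bar) and everything else on the bench where it stands.

Things in the scene. Friction and masses are not known exactly. Their poses are not given: they have to be found in the camera images.
- tunnel: grey two-lane sound tunnel, fixed: 525 mm long (x), 224 mm wide, 94 mm high. Origin: on the bench, midway between the lanes, below the flap line; x points inwards along the lanes, z up. A level steel slide, top 30 above the bench, runs from x = -210 (open, loading end) to +200 (buffers). Lanes 72 wide, centred at y = +46 and -46; outside the flaps between aluminium guides 14 above the slide
- left_mouth (a point): point on the slide surface (30 mm above the bench), at the flap line, in the middle of the left lane (tunnel y = +46)
- right_mouth (a point): the same point of the right lane (tunnel y = -46)
- lintel (a point): lower front edge of the lintel, 84 above the bench on the flap line, midway between the lanes; the lintel is 14 deep (x = 0 to 14), its top 89 above the bench. Behind it a clear window roofs the lanes, 91 at the highest; the housing at the far end is 92 high. Fingers tilted forward 30 to 45 degrees can follow the carrier 20 to 25 mm in below the lintel; upright ones cannot
- flap_left (a joint): blue flap hanging in the left mouth, 68 wide, 5 thick, 60 g, hinged along its top 80 above the bench, lower edge 15 above the slide (35 below the hinge), with a soft black brush fringe below. 0 = shut, positive = swung inwards (rad), to 1.45. Opens inwards only, pushed by the carrier (under 1 N), rides on its rails, drops shut within 1 s once the carrier's tail is 16 mm past the flap line and no finger is under it
- flap_right (a joint): the same flap in the right mouth
- fork_carrier: the carrier to push: plywood sled lined with dark green felt, 120 long (x, nose at +x towards the tunnel), 66 wide, 0.2 to 0.5 kg, loose on the slide in either lane, outside the flap. Origin: centre of its underside. At its tail (-x) stands an aluminium end plate, 62 wide, 6 thick, top 18 above the underside, at its nose one 22 high; brass guard rails 30 high along both sides; the steel fork lies between them
- fork_carrier_push (a point): middle of the outer face of the fork carrier's tail plate, 10 above its underside (40 above the bench); this is the face to push on and the rearmost of the carrier
- fork_carrier_nose (a point): middle of the fork carrier's front face, 10 above its underside
- fork: bright steel two-tined tuning fork fixed on the fork carrier, 103 long, 25 wide over the tines, from 17 to 26 above the carrier's underside; its stem begins 10 mm ahead of the tail face, its tines point to the nose; not to be touched. Same frame as fork_carrier
- bar_carrier: the other carrier, the same but holding a flat copper reference bar (100 x 12 x 7) instead of a fork, loose in the other lane; stays where it is. Origin: centre of its underside
- handbell: small brass handbell with dark wooden handle, 60 wide, 103 high, upright beside the left guide. Origin: centre of its underside
- stand_base: black iron tuning fork stand base, round, 84 wide, 48 high, beside the right guide. Origin: centre of its underside
- bell_jar: frosted glass bell jar, 132 wide, 186 high, right of the tunnel. Origin: centre of its underside
- ball_center (a point): centre of the chrome steel ball, 25 diameter, lying in a cork ring on the right of the bench
- ebonite_rod: black rod with round tips, 200 long, 13 thick, lying in a wooden tray on the left of the bench. Origin: middle of its underside
- mallet: small mallet with black rubber head and light handle, 170 long, lying at the right. Origin: on the bench, near its middle
Mind the look-alikes: they are no part of the job. Leave any red look-alike of the fork_carrier alone.

How it is judged:
On the way, in this order (a step that is already met when the one before it is completed fails the run):
1. the fork carrier's nose has pushed a flap open and is under it (x of fork_carrier_nose in the frame of tunnel above 0.02 m and value of joint any of flap_left, flap_right above 0.3 rad), for 0.05 s.
2. the whole fork carrier is past the flap line (x of fork_carrier_push in the frame of tunnel above 0.004 m), for 0.05 s.
At the end, for the whole second after the job is handed in: The fork carrier stands flat on the slide, at rest, with its end plate at least 4 mm past the flap line; both flaps hang shut (within 0.06 rad); the copper-bar carrier is within 15 mm of where it started (x of fork_carrier_push in the frame of tunnel above 0.004 m and value of joint each of flap_left, flap_right below 0.06 rad and linear speed of fork_carrier below 0.01 m/s and angle between fork_carrier's own z axis and vertical below 0.06 rad and z of fork_carrier in the frame of tunnel below 0.034 m and distance of bar_carrier from where it was at the start of the episode below 0.015 m); the robot touches nothing.
It fails at once if the fork carrier is lifted off the slide or tipped (z of fork_carrier in the frame of tunnel above 0.042 m or angle between fork_carrier's own z axis and vertical above 0.2 rad).
It fails at once if the fork is touched by the robot (contact force between any of the fingers, the arm and fork above 0.3 N).
It fails at once if the fork carrier is shoved into a run (faster than 0.4 m/s) (linear speed of fork_carrier above 0.4 m/s).
It fails at once if the other carrier is moved (distance of bar_carrier from where it was at the start of the episode above 0.015 m).
It fails at once if a thing standing on the bench is disturbed (distance of any of handbell, stand_base, bell_jar from where it was at the start of the episode above 0.02 m or angle between handbell's own z axis and vertical above 0.4 rad or distance of any of ball_center, ebonite_rod, mallet from where it was at the start of the episode above 0.03 m).
It also fails if it takes over 45 s, if anything falls off the work surface, if the arm or the gripper's body presses on something with over 40 N, if the wrist force passes 120 N, or if a joint passes its speed limit or range.

## Working session

There is one attempt and no reset: what is moved stays moved. The work goes in short steps, Python scripts to look and compute and a tool call to move; the robot and the scene stay as the last step left them, time stands still between calls to the robot, and variables do not carry over. Pictures are saved under pics/ and viewed, at most 10 in all, crops included, and the job is handed in when it is done.

Besides the shell and the picture viewer there is one more tool, called after "Call:" as name(argument=value, ...) on one line, values as JSON. apply_moves: Moves the arm, as the interface text tells. Its arguments: {"type":"object","properties":{"increments":{"type":"array"},"jaw":{"type":"number"},"force":{"type":"number"}},"required":["increments"]}

```bash
mkdir -p pics
python3 - <<'E'
from station import *
import cv2,pickle
for n in("top","side"):
    c=camera(n);cv2.imwrite(f"pics/{n}0.png",c["pixels"][:,:,::-1]);pickle.dump(c,open(n+".pkl","wb"));print(n,c["camera_matrix"],c["R"],c["t"])
o=get_obs();print(o["time_s"],o["ee_pos"],o["eef_rot"],o["grip_width"])
E
```

```text
top [[563.77926457   0.         314.8229954 ]
 [  0.         563.77926457 243.63680702]
 [  0.           0.           1.        ]] [[ 0.01214423 -0.99991786  0.00409669]
 [-0.99701642 -0.01242112 -0.07618384]
 [ 0.07622847 -0.00315927 -0.99708537]] [-0.04666204  0.50810454  1.37465207]
side [[616.37556759   0.         327.01985297]
 [  0.         616.37556759 227.52777758]
 [  0.           0.           1.        ]] [[-0.99873793 -0.04957482 -0.0080545 ]
 [-0.02315097  0.59672172 -0.80211422]
 [ 0.04457096 -0.80091543 -0.59711633]] [0.50430431 0.08319983 1.51427493]
0.1 [ 0.16134779 -0.52577122  0.40414819] [-3.14053833e+00 -5.74801156e-05  2.97756053e-01] 0.09395661421394827
```

View pics/top0.png

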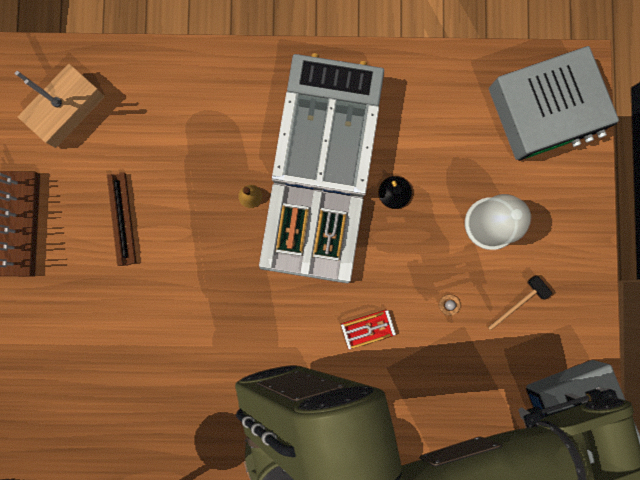

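View pics/side0.png

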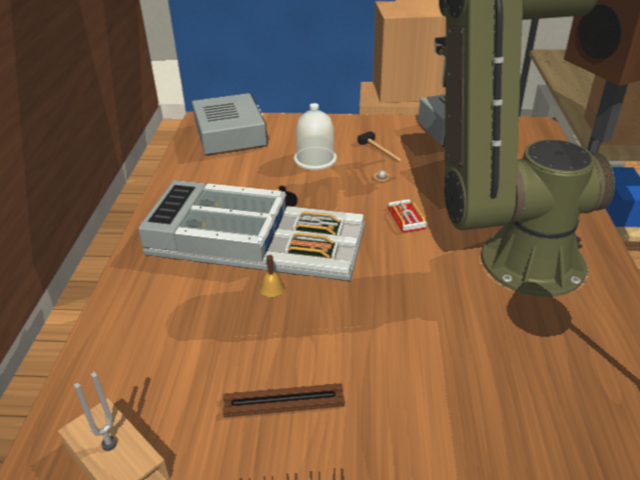

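Top view: copper-bar carrier in the left lane at (292,229), green fork carrier in the right lane at (331,233), and a red look-alike loose on the bench at (369,329). The green one with the bright fork in the right lane fits the description. I'll confirm it in an enlarged crop.

Run:
```python
import cv2
i=cv2.imread("pics/top0.png")[170:290,250:410]
cv2.imwrite("pics/crop.png",cv2.resize(i,None,fx=5,fy=5,interpolation=cv2.INTER_CUBIC))
```

```text
(no output)
```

View pics/crop.png

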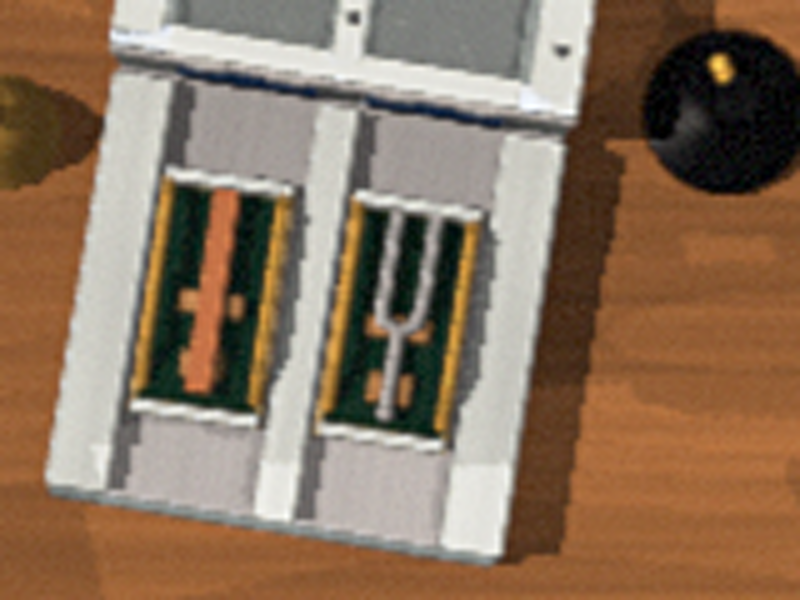

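The crop confirms it: in the right lane, the green carrier with the two-tined steel fork has its tail edge at crop (318,432)–(442,447) and its nose at (355,195)–(482,212). The left-lane carrier holds the copper bar. Next I cast rays onto the known heights.

```bash
cat > h.py <<'E'
import numpy as np,pickle
def ray(c,uv,z):
    d=np.linalg.solve(c["camera_matrix"],[*uv,1]);C=-c["R"].T@c["t"];w=c["R"].T@d
    return C+w*(z-C[2])/w[2]
E
python3 - <<'E'
from h import *
c=pickle.load(open("top.pkl","rb"))
P=lambda u,v,z:ray(c,(250+u/5,170+v/5),z)[:2]
tl,tr=P(318,434,.048),P(442,449,.048);nl,nr=P(355,194,.052),P(482,210,.052)
gl,gr=P(47,488,.044),P(500,556,.044);fl,fr=P(115,70,.044),P(565,135,.044)
for n,v in dict(tl=tl,tr=tr,nl=nl,nr=nr,gl=gl,gr=gr,fl=fl,fr=fr).items():print(n,v.round(4))
T=(tl+tr)/2;N=(nl+nr)/2
print("len",np.linalg.norm(N-T),"w",np.linalg.norm(tl-tr),np.linalg.norm(nl-nr),"tunnel w",np.linalg.norm(gl-gr),np.linalg.norm(fl-fr), np.linalg.norm(gl-fl),np.linalg.norm(gr-fr))
a=lambda d:np.arctan2(d[1],d[0])
print("T",T,"N",N,"yaws",a(N-T),a(fl-gl),a(fr-gr),a(gl-gr)-np.pi/2,a(fl-fr)-np.pi/2,a(tl-tr)-np.pi/2)
yaw=np.mean([a(fl-gl),a(fr-gr),a(gl-gr)-np.pi/2,a(fl-fr)-np.pi/2])
u=np.array([np.cos(yaw),np.sin(yaw)]);n=np.array([-u[1],u[0]])
O=(gl+gr)/2+.21*u; print("yaw",yaw,"O",O,"tail in tunnel",(T-O)@u,(T-O)@n,"nose",(N-O)@u,(N-O)@n)
E
```

```text
tl [ 0.4745 -0.0377]
tr [ 0.468  -0.0978]
nl [ 0.5911 -0.0543]
nr [ 0.5841 -0.116 ]
gl [0.4469 0.0931]
gr [ 0.4168 -0.1265]
fl [0.6519 0.0638]
fr [ 0.6226 -0.1568]
len 0.11763329861464455 w 0.06038449562991355 0.062105758518500545 tunnel w 0.22163327606817448 0.22252285483357523 0.2070591313720926 0.20806661080780042
T [ 0.47124778 -0.06776489] N [ 0.58759432 -0.08511642] yaws -0.14804541958486364 -0.14180696177749927 -0.14604631587403 -0.13656219049154528 -0.13206389716070577 -0.10815658742861967
yaw -0.13911984132594507 O [ 0.63981441 -0.04580825] tail in tunnel -0.16389325009424247 -0.04511990107554152 nose -0.04626463713257204 -0.04616983234742348
```

Call:
apply_moves(increments=[{"tx": 0.575, "ty": -0.8}, {"tx": 0.575, "ty": -0.8}, {"tx": 0.575, "ty": -0.8}, {"tx": 0.575, "ty": -0.8}, {"tx": 0.575, "ty": -0.8}, {"tx": 0.575, "ty": -0.8}, {"tx": 0.575, "ty": -0.8}, {"tx": 0.575, "ty": -0.8}, {"tx": 0.575, "ty": -0.8}, {"tx": 0.575, "ty": -0.8}, {"tx": 0.575, "ty": -0.8}, {"tx": 0.575, "ty": -0.8}], jaw=0.85)

```text
schema error: expected keys tx, ty, tz, ax, ay, az
```

Call:
apply_moves(increments=[{"tx": 0.575, "ty": -0.8}, {"tx": 0.575, "ty": -0.8}, {"tx": 0.575, "ty": -0.8}, {"tx": 0.575, "ty": -0.8}, {"tx": 0.575, "ty": -0.8}, {"az": 1}, {"az": 1}, {"az": 1}, {"az": 1}, {"az": 1}, {}, {}])

```text
schema error: expected keys tx, ty, tz, ax, ay, az
```

Call:
apply_moves(increments=[{"ay": 1}, {"ay": 1}, {"ay": 1}, {"ay": 1}, {"ay": 1}, {"ay": 1}, {"ay": 0.9}, {}, {}])

```text
schema error: expected keys tx, ty, tz, ax, ay, az
```

All keys are needed in every row.

Call:
apply_moves(increments=[{"tx": 0.575, "ty": -0.8, "tz": 0, "ax": 0, "ay": 0, "az": 0}, {"tx": 0.575, "ty": -0.8, "tz": 0, "ax": 0, "ay": 0, "az": 0}, {"tx": 0.575, "ty": -0.8, "tz": 0, "ax": 0, "ay": 0, "az": 0}, {"tx": 0.575, "ty": -0.8, "tz": 0, "ax": 0, "ay": 0, "az": 0}, {"tx": 0.575, "ty": -0.8, "tz": 0, "ax": 0, "ay": 0, "az": 0}, {"tx": 0.575, "ty": -0.8, "tz": 0, "ax": 0, "ay": 0, "az": 0}, {"tx": 0.575, "ty": -0.8, "tz": 0, "ax": 0, "ay": 0, "az": 0}, {"tx": 0.575, "ty": -0.8, "tz": 0, "ax": 0, "ay": 0, "az": 0}, {"tx": 0.575, "ty": -0.8, "tz": 0, "ax": 0, "ay": 0, "az": 0}, {"tx": 0.575, "ty": -0.8, "tz": 0, "ax": 0, "ay": 0, "az": 0}, {"tx": 0.575, "ty": -0.8, "tz": 0, "ax": 0, "ay": 0, "az": 0}, {"tx": 0.575, "ty": -0.8, "tz": 0, "ax": 0, "ay": 0, "az": 0}], jaw=0.85)

```text
time_s: 1.6
ee_pos: [0.2749, -0.1887, 0.4045]
eef_rot: [-3.141, 0.0, 0.298]
force: [0.2, -0.6, -0.8]
grip_width: 0.0139
grip_force: 0.0
```

Call:
apply_moves(increments=[{"tx": 0.575, "ty": -0.8, "tz": 0, "ax": 0, "ay": 0, "az": 0}, {"tx": 0.575, "ty": -0.8, "tz": 0, "ax": 0, "ay": 0, "az": 0}, {"tx": 0.575, "ty": -0.8, "tz": 0, "ax": 0, "ay": 0, "az": 0}, {"tx": 0.575, "ty": -0.8, "tz": 0, "ax": 0, "ay": 0, "az": 0}, {"tx": 0.575, "ty": -0.8, "tz": 0, "ax": 0, "ay": 0, "az": 0}, {"tx": 0, "ty": 0, "tz": 0, "ax": 0, "ay": 0, "az": 1}, {"tx": 0, "ty": 0, "tz": 0, "ax": 0, "ay": 0, "az": 1}, {"tx": 0, "ty": 0, "tz": 0, "ax": 0, "ay": 0, "az": 1}, {"tx": 0, "ty": 0, "tz": 0, "ax": 0, "ay": 0, "az": 1}, {"tx": 0, "ty": 0, "tz": 0, "ax": 0, "ay": 0, "az": 1}, {"tx": 0, "ty": 0, "tz": 0, "ax": 0, "ay": 0, "az": 0}])

```text
time_s: 2.98
ee_pos: [0.3219, -0.0497, 0.4045]
eef_rot: [-3.142, 0.0, -0.138]
force: [0.3, 0.5, 0.7]
grip_width: 0.0141
grip_force: 0.0
```

Call:
apply_moves(increments=[{"tx": 0, "ty": 0, "tz": 0, "ax": 0, "ay": 1, "az": 0}, {"tx": 0, "ty": 0, "tz": 0, "ax": 0, "ay": 1, "az": 0}, {"tx": 0, "ty": 0, "tz": 0, "ax": 0, "ay": 1, "az": 0}, {"tx": 0, "ty": 0, "tz": 0, "ax": 0, "ay": 1, "az": 0}, {"tx": 0, "ty": 0, "tz": 0, "ax": 0, "ay": 1, "az": 0}, {"tx": 0, "ty": 0, "tz": 0, "ax": 0, "ay": 1, "az": 0}, {"tx": 0, "ty": 0, "tz": 0, "ax": 0, "ay": 0.9, "az": 0}, {"tx": 0, "ty": 0, "tz": 0, "ax": 0, "ay": 0, "az": 0}])

```text
time_s: 3.98
ee_pos: [0.3218, -0.0497, 0.4046]
eef_rot: [3.14, -0.602, -0.136]
force: [0.0, 0.3, 0.2]
grip_width: 0.0143
grip_force: 0.0
```

Call:
apply_moves(increments=[{"tx": -0.566, "ty": 0, "tz": 0.824, "ax": 0, "ay": 0, "az": 0}, {"tx": -0.566, "ty": 0, "tz": 0.824, "ax": 0, "ay": 0, "az": 0}, {"tx": -0.566, "ty": 0, "tz": 0.824, "ax": 0, "ay": 0, "az": 0}, {"tx": -0.566, "ty": 0, "tz": 0.824, "ax": 0, "ay": 0, "az": 0}, {"tx": -0.566, "ty": 0, "tz": 0.824, "ax": 0, "ay": 0, "az": 0}, {"tx": 0, "ty": 0, "tz": 0, "ax": 0, "ay": 0, "az": 0}])

```text
time_s: 4.72
ee_pos: [0.3218, -0.0496, 0.2534]
eef_rot: [-3.141, -0.596, -0.138]
force: [-0.6, -0.5, 1.1]
grip_width: 0.0141
grip_force: 0.0
```

Run:
```python
from station import *
import cv2
o=get_obs();c=camera("wrist");cv2.imwrite("pics/w1.png",c["pixels"][:,:,::-1])
print(o["ee_pos"],o["eef_rot"],c["camera_matrix"],c["T_tool_cam"])
```

```text
[ 0.32176681 -0.0495829   0.25344451] [-3.1408116  -0.59644235 -0.13777062] [[406.77891405   0.         328.3595224 ]
 [  0.         406.77891405 253.64699122]
 [  0.           0.           1.        ]] [[-1.33132612e-03 -9.58669049e-01 -2.84520441e-01  8.41715138e-02]
 [ 9.99998302e-01 -1.63890316e-03  8.42968851e-04 -2.87539734e-04]
 [-1.27442960e-03 -2.84518835e-01  9.58669603e-01  2.03748872e-02]
 [ 0.00000000e+00  0.00000000e+00  0.00000000e+00  1.00000000e+00]]
```

View pics/w1.png

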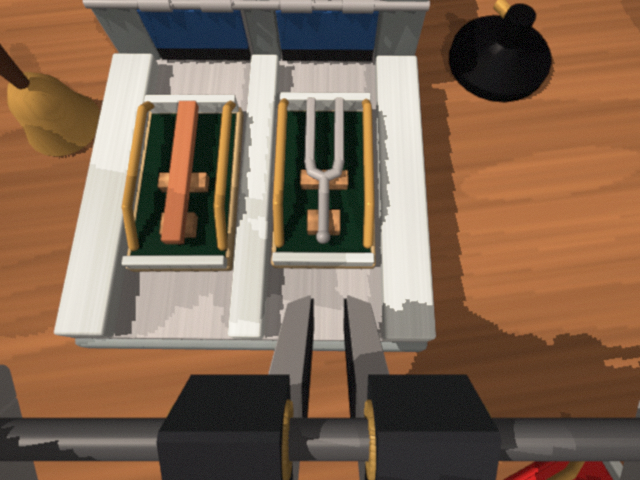

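The fingertips, at (313,300) and (350,300), sit in line with the fork carrier. Its tail plate spans (273–373, ~254). I'll check the tail position and the lane mouth from this view.

Run:
```python
from h import *
from scipy.spatial.transform import Rotation as Ro
K=np.array([[406.779,0,328.36],[0,406.779,253.647],[0,0,1]])
T=np.array([[-1.33132612e-03,-9.58669049e-01,-2.84520441e-01,8.41715138e-02],[9.99998302e-01,-1.63890316e-03,8.42968851e-04,-2.87539734e-04],[-1.27442960e-03,-2.84518835e-01,9.58669603e-01,2.03748872e-02],[0,0,0,1]])
p=np.array([0.32176681,-0.0495829,0.25344451]);Rt=Ro.from_euler("xyz",[-3.1408116,-0.59644235,-0.13777062]).as_matrix()
Rc=Rt@T[:3,:3];C=Rt@T[:3,3]+p
c=dict(camera_matrix=K,R=Rc.T,t=-Rc.T@C)
u=np.array([np.cos(.139),-np.sin(.139)]);n=np.array([-u[1],u[0]]);O=np.array([.6398,-.0458])
tip=p+Rt@[0,0,.199]
f=lambda q:(np.array([(q[:2]-O)@u,(q[:2]-O)@n])).round(4)
for k,(a,b,z) in dict(tl=(273,254,.048),tr=(373,253,.048),nl=(278,97,.052),nr=(371,95,.052),lintL=(85,2,.084),lintR=(428,7,.084),gl=(57,333,.044),gr=(432,336,.044)).items():print(k,f(ray(c,(a,b),z)))
print("tip",f(tip),tip[2])
```

```text
tl [-0.1586 -0.0137]
tr [-0.1579 -0.0745]
nl [-0.0476 -0.013 ]
nr [-0.0459 -0.0765]
lintL [-0.0002  0.1089]
lintR [-0.0045 -0.111 ]
gl [-0.2056  0.1108]
gr [-0.2073 -0.1076]
tip [-0.2027 -0.0475] 0.08880406182913972
```

Call:
apply_moves(increments=[{"tx": -0.477, "ty": -0.03, "tz": 0.704, "ax": 0, "ay": 0, "az": 0}, {"tx": -0.477, "ty": -0.03, "tz": 0.704, "ax": 0, "ay": 0, "az": 0}, {"tx": 0, "ty": 0, "tz": 0, "ax": 0, "ay": 0, "az": 0}, {"tx": 0, "ty": 0, "tz": 0, "ax": 0, "ay": 0, "az": 0}])

```text
time_s: 5.28
ee_pos: [0.3235, -0.048, 0.2152]
eef_rot: [-3.134, -0.608, -0.137]
force: [-0.1, -0.7, 0.2]
grip_width: 0.0142
grip_force: 0.0
```

```bash
python3 -c "
from station import *
o=get_obs();print(o['qpos'],o['joint_vel'],o['ee_pos'],o['eef_rot'],o['force'])"
```

```text
[-0.27860752  0.06987917  2.37899329  0.77157653  0.12617451  0.68692259] [ 0.00055396 -0.0012822   0.00308682  0.02439976 -0.00596758 -0.0258013 ] [ 0.3235201  -0.04795475  0.21523993] [-3.13413735 -0.60759342 -0.13736741] [-0.07006424 -0.67964998  0.1576606 ]
```

Joint 5 is close to its limit at this short reach, so I'll back up and start with less tilt. I'll add the tilt back further in.

Call:
apply_moves(increments=[{"tx": 0.565, "ty": 0, "tz": -0.825, "ax": 0, "ay": 0, "az": 0}, {"tx": 0.565, "ty": 0, "tz": -0.825, "ax": 0, "ay": 0, "az": 0}, {"tx": 0, "ty": 0, "tz": 0, "ax": 0, "ay": -0.86, "az": 0}, {"tx": 0, "ty": 0, "tz": 0, "ax": 0, "ay": -0.86, "az": 0}, {"tx": 0, "ty": 0, "tz": 0, "ax": 0, "ay": -0.86, "az": 0}, {"tx": 0, "ty": 0, "tz": 0, "ax": 0, "ay": -0.86, "az": 0}, {"tx": 0, "ty": 0, "tz": 0, "ax": 0, "ay": 0, "az": 0}, {"tx": 0, "ty": 0, "tz": 0, "ax": 0, "ay": 0, "az": 0}])

```text
time_s: 6.28
ee_pos: [0.3231, -0.0481, 0.2676]
eef_rot: [-3.132, -0.31, -0.134]
force: [0.3, -0.5, -0.3]
grip_width: 0.0143
grip_force: 0.0
```

```bash
cat > st.py <<'E'
from h import *
from station import *
from scipy.spatial.transform import Rotation as Ro
u=np.array([np.cos(.139),-np.sin(.139),0]);n=np.array([-u[1],u[0],0]);O=np.array([.6398,-.0458,0])
def st(tgt=None):
    o=get_obs();R=Ro.from_euler("xyz",o["eef_rot"]).as_matrix();p=np.array(o["ee_pos"]);tip=p+R@[0,0,.199]
    q=np.array([(tip-O)@u,(tip-O)@n,tip[2]])
    print(o["time_s"],"tip",q.round(4),"rot",o["eef_rot"].round(4) if hasattr(o["eef_rot"],"round") else o["eef_rot"],"q",np.round(o["qpos"],3),"F",np.round(o["force"],1))
    if tgt is not None:
        d=np.array(tgt)-q; w=u*d[0]+n*d[1]+np.array([0,0,d[2]]); print("tool units",(R.T@w/.03).round(3))
E
python3 -c "
from st import *
st([-.195,-.0455,.06])"
```

```text
6.275 tip [-0.2526 -0.044   0.0781] rot [-3.1322 -0.31   -0.1338] q [-0.271 -0.055  2.294  0.091  0.599  1.365] F [ 0.3 -0.5 -0.3]
tool units [1.646 0.072 1.159]
```

Call:
apply_moves(increments=[{"tx": 0.55, "ty": 0.02, "tz": 0.38, "ax": 0, "ay": 0, "az": 0}, {"tx": 0.55, "ty": 0.02, "tz": 0.38, "ax": 0, "ay": 0, "az": 0}, {"tx": 0.55, "ty": 0.02, "tz": 0.38, "ax": 0, "ay": 0, "az": 0}, {"tx": -0.23, "ty": 0, "tz": 0.7, "ax": 0, "ay": 0, "az": 0}, {"tx": 0, "ty": 0, "tz": 0, "ax": 0, "ay": 0, "az": 0}, {"tx": 0, "ty": 0, "tz": 0, "ax": 0, "ay": 0, "az": 0}])

```text
time_s: 7.02
ee_pos: [0.3798, -0.0568, 0.228]
eef_rot: [-3.131, -0.309, -0.134]
force: [-0.0, -0.4, -0.0]
grip_width: 0.0144
grip_force: 0.0
```

```bash
python3 -c "
from st import *
st([-.07,-.0455,.038])"
```

```text
7.025 tip [-0.1955 -0.0445  0.0385] rot [-3.1311 -0.3086 -0.1336] q [-0.253  0.167  2.182  0.099  0.489  1.37 ] F [-0.  -0.4 -0. ]
tool units [3.982 0.068 1.285]
```

Call:
apply_moves(increments=[{"tx": 0.2, "ty": 0.005, "tz": 0.065, "ax": 0, "ay": 0, "az": 0}, {"tx": 0.2, "ty": 0.005, "tz": 0.065, "ax": 0, "ay": 0, "az": 0}, {"tx": 0.2, "ty": 0.005, "tz": 0.065, "ax": 0, "ay": 0, "az": 0}, {"tx": 0.2, "ty": 0.005, "tz": 0.065, "ax": 0, "ay": 0, "az": 0}, {"tx": 0.2, "ty": 0.005, "tz": 0.065, "ax": 0, "ay": 0, "az": 0}, {"tx": 0.2, "ty": 0.005, "tz": 0.065, "ax": 0, "ay": 0, "az": 0}, {"tx": 0.2, "ty": 0.005, "tz": 0.065, "ax": 0, "ay": 0, "az": 0}, {"tx": 0.2, "ty": 0.005, "tz": 0.065, "ax": 0, "ay": 0, "az": 0}, {"tx": 0.2, "ty": 0.005, "tz": 0.065, "ax": 0, "ay": 0, "az": 0}])

```text
time_s: 8.15
ee_pos: [0.4363, -0.0656, 0.227]
eef_rot: [-3.131, -0.308, -0.133]
force: [-2.6, 0.6, 2.3]
grip_width: 0.0139
grip_force: 1.6
```

```bash
python3 -c "
from st import *
import cv2
st([-.07,-.0455,.038])
cv2.imwrite('pics/w2.png',camera('wrist')['pixels'][:,:,::-1])"
```

```text
8.15 tip [-0.1385 -0.0453  0.0374] rot [-3.1308 -0.3077 -0.1334] q [-0.239  0.28   2.037  0.086  0.521  1.396] F [-2.6  0.6  2.3]
tool units [2.183 0.027 0.672]
```

View pics/w2.png

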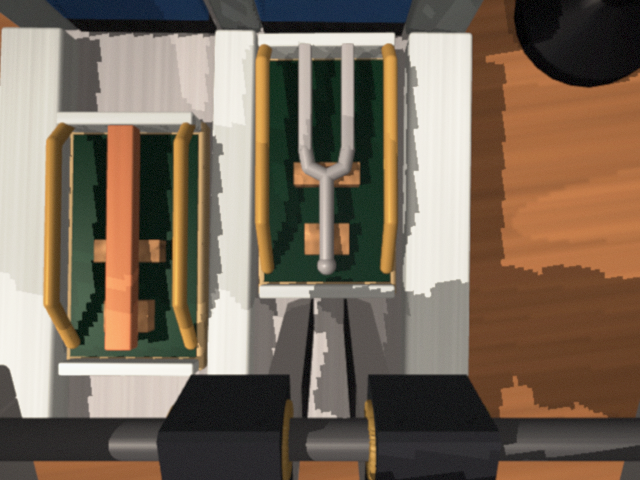

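The tips are seated squarely on the tail plate at (325,297), clear of the fork stem at (326,267). I'll push on while tilting the fingers forward about the tip.

Call:
apply_moves(increments=[{"tx": 0.112, "ty": 0, "tz": 0.09, "ax": 0, "ay": 0.3, "az": 0}, {"tx": 0.11, "ty": 0, "tz": 0.095, "ax": 0, "ay": 0.3, "az": 0}, {"tx": 0.107, "ty": 0, "tz": 0.105, "ax": 0, "ay": 0.3, "az": 0}, {"tx": 0.104, "ty": 0, "tz": 0.11, "ax": 0, "ay": 0.3, "az": 0}, {"tx": 0.101, "ty": 0, "tz": 0.12, "ax": 0, "ay": 0.3, "az": 0}, {"tx": 0.098, "ty": 0, "tz": 0.127, "ax": 0, "ay": 0.3, "az": 0}])

```text
time_s: 8.95
ee_pos: [0.4608, -0.0687, 0.2156]
eef_rot: [-3.13, -0.466, -0.135]
force: [-0.4, -0.6, -0.9]
grip_width: 0.014
grip_force: 0.7
```

```bash
python3 -c "
from st import *
st([-.02,-.0455,.0385])"
```

```text
8.95 tip [-0.0847 -0.0448  0.0379] rot [-3.1301 -0.4664 -0.1355] q [-0.235  0.338  2.006  0.17   0.338  1.321] F [-0.4 -0.6 -0.9]
tool units [1.934 0.041 0.952]
```

Call:
apply_moves(increments=[{"tx": 0.125, "ty": 0.007, "tz": 0.13, "ax": 0, "ay": 0.25, "az": 0}, {"tx": 0.122, "ty": 0.007, "tz": 0.137, "ax": 0, "ay": 0.25, "az": 0}, {"tx": 0.118, "ty": 0.007, "tz": 0.142, "ax": 0, "ay": 0.25, "az": 0}, {"tx": 0.114, "ty": 0.007, "tz": 0.148, "ax": 0, "ay": 0.25, "az": 0}, {"tx": 0.11, "ty": 0.007, "tz": 0.154, "ax": 0, "ay": 0.25, "az": 0}, {"tx": 0.106, "ty": 0, "tz": 0.16, "ax": 0, "ay": 0.25, "az": 0}])

```text
time_s: 9.7
ee_pos: [0.4916, -0.0737, 0.2034]
eef_rot: [-3.129, -0.597, -0.137]
force: [-1.6, -0.2, -0.1]
grip_width: 0.014
grip_force: 0.7
```

```bash
python3 -c "
from st import *
import cv2
st([.013,-.0455,.038])
cv2.imwrite('pics/w3.png',camera('wrist')['pixels'][:,:,::-1])"
```

```text
9.7 tip [-0.031  -0.0455  0.0388] rot [-3.1293 -0.5971 -0.1372] q [-0.232  0.413  1.95   0.343  0.196  1.156] F [-1.6 -0.2 -0.1]
tool units [1.199 0.014 0.847]
```

View pics/w3.png

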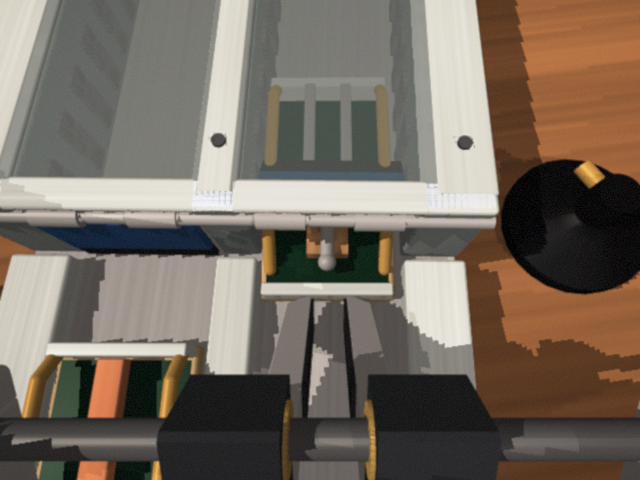

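The carrier is partly under the lifted flap, with the tail plate at (327,288) square to the fingers. The last stretch goes gently.

Call:
apply_moves(increments=[{"tx": 0.15, "ty": 0, "tz": 0.14, "ax": 0, "ay": 0.1, "az": 0}, {"tx": 0.15, "ty": 0, "tz": 0.142, "ax": 0, "ay": 0.1, "az": 0}, {"tx": 0.147, "ty": 0, "tz": 0.144, "ax": 0, "ay": 0.1, "az": 0}, {"tx": 0.146, "ty": 0, "tz": 0.146, "ax": 0, "ay": 0.1, "az": 0}])

```text
time_s: 10.25
ee_pos: [0.5159, -0.0768, 0.1995]
eef_rot: [-3.129, -0.631, -0.138]
force: [-1.1, 0.0, -0.2]
grip_width: 0.0138
grip_force: 0.7
```

```bash
python3 -c "
from st import *
st([.014,-.0455,.038])"
```

```text
10.25 tip [-0.001  -0.0451  0.0389] rot [-3.1289 -0.6312 -0.1377] q [-0.227  0.461  1.89   0.385  0.175  1.119] F [-1.1  0.  -0.2]
tool units [0.387 0.016 0.319]
```

Call:
apply_moves(increments=[{"tx": 0.13, "ty": 0, "tz": 0.105, "ax": 0, "ay": 0, "az": 0}, {"tx": 0.13, "ty": 0, "tz": 0.105, "ax": 0, "ay": 0, "az": 0}, {"tx": 0.1, "ty": 0, "tz": 0.08, "ax": 0, "ay": 0, "az": 0}, {"tx": 0.07, "ty": 0, "tz": 0.05, "ax": 0, "ay": 0, "az": 0}, {"tx": 0, "ty": 0, "tz": 0, "ax": 0, "ay": 0, "az": 0}])

```text
time_s: 10.88
ee_pos: [0.5319, -0.0788, 0.199]
eef_rot: [-3.129, -0.631, -0.138]
force: [-0.6, 0.2, 0.0]
grip_width: 0.0138
grip_force: 0.3
```

```bash
python3 -c "
from st import *
import cv2
st([-.07,-.0455,.040])
cv2.imwrite('pics/w4.png',camera('wrist')['pixels'][:,:,::-1])"
```

```text
10.875 tip [ 0.0151 -0.045   0.0384] rot [-3.1289 -0.6309 -0.1376] q [-0.224  0.489  1.845  0.342  0.19   1.165] F [-0.6  0.2  0. ]
tool units [-2.258 -0.008 -1.717]
```

View pics/w4.png

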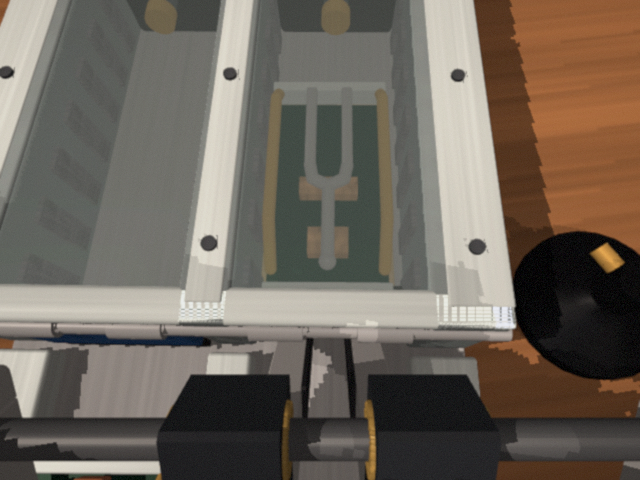

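The tail plate shows through the window at (327,285), past the lintel, with the tail about 21 mm in. I'll withdraw along the lane.

Call:
apply_moves(increments=[{"tx": -0.19, "ty": 0, "tz": -0.143, "ax": 0, "ay": 0, "az": 0}, {"tx": -0.19, "ty": 0, "tz": -0.143, "ax": 0, "ay": 0, "az": 0}, {"tx": -0.19, "ty": 0, "tz": -0.143, "ax": 0, "ay": 0, "az": 0}, {"tx": -0.19, "ty": 0, "tz": -0.143, "ax": 0, "ay": 0, "az": 0}, {"tx": -0.19, "ty": 0, "tz": -0.143, "ax": 0, "ay": 0, "az": 0}, {"tx": -0.19, "ty": 0, "tz": -0.15, "ax": 0, "ay": 0, "az": 0}, {"tx": -0.3, "ty": 0, "tz": -0.25, "ax": 0, "ay": 0, "az": 0}, {"tx": -0.3, "ty": 0, "tz": -0.25, "ax": 0, "ay": 0, "az": 0}, {"tx": 0, "ty": 0, "tz": -0.6, "ax": 0, "ay": 0, "az": 0}, {"tx": 0, "ty": 0, "tz": -0.6, "ax": 0, "ay": 0, "az": 0}, {"tx": 0, "ty": 0, "tz": 0, "ax": 0, "ay": 0, "az": 0}, {"tx": 0, "ty": 0, "tz": 0, "ax": 0, "ay": 0, "az": 0}])

```text
time_s: 12.42
ee_pos: [0.445, -0.0678, 0.23]
eef_rot: [-3.129, -0.631, -0.138]
force: [0.7, -0.4, 0.2]
grip_width: 0.0142
grip_force: 0.0
```

```bash
python3 -c "
from st import *
import cv2
st()
cv2.imwrite('pics/w5.png',camera('wrist')['pixels'][:,:,::-1])"
```

```text
12.425 tip [-0.0725 -0.0461  0.0693] rot [-3.1288 -0.6306 -0.1377] q [-0.245  0.274  2.07   0.42   0.187  1.071] F [ 0.7 -0.4  0.2]
```

View pics/w5.png

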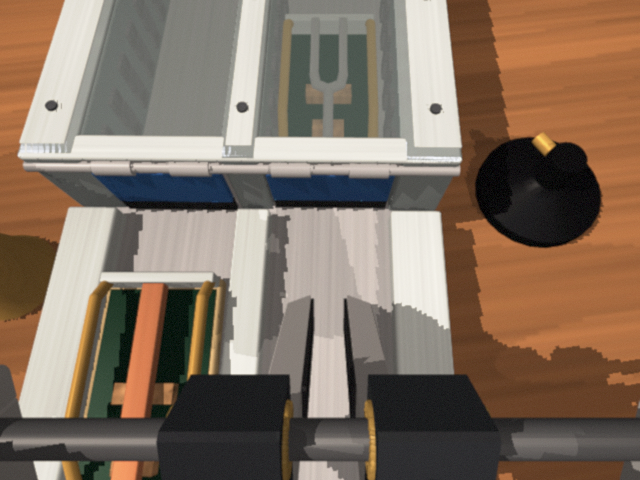

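Both flaps hang alike, with lower edges at row ~204 at (168) and (330). The carrier is inside and the fingers are free. I'll let it settle briefly and hand in.

Call:
apply_moves(increments=[{"tx": 0, "ty": 0, "tz": -0.4, "ax": 0, "ay": 0, "az": 0}, {"tx": 0, "ty": 0, "tz": 0, "ax": 0, "ay": 0, "az": 0}, {"tx": 0, "ty": 0, "tz": 0, "ax": 0, "ay": 0, "az": 0}, {"tx": 0, "ty": 0, "tz": 0, "ax": 0, "ay": 0, "az": 0}, {"tx": 0, "ty": 0, "tz": 0, "ax": 0, "ay": 0, "az": 0}, {"tx": 0, "ty": 0, "tz": 0, "ax": 0, "ay": 0, "az": 0}])

```text
time_s: 13.22
ee_pos: [0.4379, -0.067, 0.2399]
eef_rot: [-3.129, -0.63, -0.138]
force: [0.0, 0.9, 0.1]
grip_width: 0.014
grip_force: 0.0
```

```bash
python3 -c "
from station import *
print(hand_in())"
```

```text
the job is handed in; nothing more can be done
None
```

I pushed the fork carrier through the right flap until its tail was about 21 mm inside, drew the fingers out so both flaps hang shut, and handed the job in at about 13 s; no verdict was shown.

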